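# Unlock the post rack and put the post away

## Task

Put the loose round metal post away in the locked storage rack. First turn the rack's keeper knob clockwise (seen from above) all the way to its stop, so that its half-round plate no longer covers the nose of the locking arm; then swing the arm up, past upright, to its stop; then lower the post upright into the one hole of the row that fits its diameter, right down to the bottom. Leave keeper and arm open, and do not shift any other loose thing on the bench.

Things in the scene. Friction and masses are not known exactly. Their poses are not given: they have to be found in the camera images.
- rack: Grey storage block fixed to the bench, 56 mm deep (its x), 280 mm long (its y), 60 mm high; its -x face is the front. Origin: centre of its underside. Four round holes 50 mm deep on the line x = 0, growing from the keeper end: y = -66, -22, 22, 66 mm. Keeper axis at y = -120 mm, arm hinge at y = +120 mm. Place and yaw vary.
- hole18 (a point): centre of the mouth, on the block's top face, of the hole for 18 mm posts (19.5 mm wide)
- hole24 (a point): the same for the hole for 24 mm posts (25.5 mm wide)
- hole30 (a point): the same for the hole for 30 mm posts (31.5 mm wide, 1.5 mm chamfer at the mouth); axes as the rack's
- hole36 (a point): the same for the hole for 36 mm posts (37.5 mm wide)
- keeper (a joint): First catch: turn of the keeper about its vertical axis, rad, growing clockwise seen from above. Starts at 0 to 0.4, stop at 2.7. Its plate frees the arm's nose only beyond about 2.2 (well clear beyond 2.35). Stays where it is left (friction about 0.12 N m). More than one turn of a wrist: plan a second grasp.
- keeper_grip (a point): Point on the keeper's axis, in its black grip bar, 114 mm above the bench; turns with it. Bar: 60 mm long (this frame's x), 12 mm thick (its y), from 90 to 126 mm above the bench. Below it a half-round steel plate, radius 38 mm, on this frame's +y side, straight edge along x, upper face 85 mm above the bench, 1.5 mm over the locked arm's nose.
- gate (a joint): Second latch: angle of the locking arm, rad, 0 = lying flat over the holes, locked; grows as it swings up about its hinge; stop at 1.8 (leaning past upright). Friction hinge (about 0.35 N m): the arm stays where it is left; lifting at the peg takes about 4 N. Its fixed peg turns in the grip as the arm swings and so creeps up to 10 mm along the finger pads: a stiffly followed arc builds up to 40 N along the arm, so give way to the force felt.
- gate_hinge (a point): Centre of the arm's hinge, 73 mm above the bench; the hinge axis runs along the rack's x. The raised arm stands here, its end 295 mm above the bench with the peg still pointing to the front: carry the post round it.
- gate_grip (a point): Point to grip on the arm's peg: a round black crank peg, 14 mm diameter, sticking out level 74 mm from the arm's front side (to the rack's -x), beyond the block's front. The point is on the peg's axis, 195 mm from the hinge axis, 66 mm in front of the 24 mm wide arm's centre line, 73 mm up while locked. The peg stays level and parallel to the hinge axis; the arm's nose ends 27 mm beyond it.
- post: Round aluminium post, 30 mm diameter, 120 mm long, about 0.25 kg, standing upright on the bench left or right of the rack. Origin: centre of its lower end; z along the post. The lower rim is slightly chamfered.
- lens: bystander, leave alone: black camera lens standing upright, 53 mm diameter, 63 mm tall. Origin under its centre.
- bottle: bystander, leave alone: white plastic bottle standing upright, 60 mm diameter, 150 mm tall. Origin under its centre.
- driver: bystander, leave alone: screwdriver lying down, 190 mm long. Origin under its centre.
- bar: bystander, leave alone: square aluminium bar lying down, 130 x 22 x 22 mm. Origin under its centre.
- wrench: bystander, leave alone: steel wrench lying down, 160 mm long. Origin under its centre.
- tin: bystander, leave alone: round flat tin, 74 mm diameter, 35 mm tall. Origin under its centre.
Not all that is in view belongs to the job. Leave any orange look-alike of the post alone.

How it is judged:
On the way, in this order (a step that is already met when the one before it is completed fails the run):
1. the keeper is turned clear of the arm (value of joint keeper above 2.35 rad), for 0.2 s.
2. the locking arm is swung up past upright (value of joint gate above 1.6 rad), for 0.2 s.
At the end, for the whole second after the job is handed in: The keeper is turned beyond 2.35 rad and the locking arm stands beyond 1.6 rad; the post stands still and upright (within 0.08 rad) in the 30 mm hole, its foot at least 46 mm below the mouth and within 4 mm of the hole's axis (value of joint keeper above 2.35 rad and value of joint gate above 1.6 rad and horizontal distance between post and hole30 below 0.004 m and z of post in the frame of hole30 below -0.046 m and angle between post's own z axis and vertical below 0.08 rad and linear speed of post below 0.02 m/s); the robot touches nothing.
It fails at once if a bystander (lens, bottle, screwdriver, bar, wrench, tin) is shifted by more than 30 mm (distance of any of lens, bottle, driver, bar, wrench, tin from where it was at the start of the episode above 0.03 m).
It also fails if it takes over 72 s, if anything falls off the work surface, if the arm or the gripper's body presses on something with over 40 N, if the wrist force passes 120 N, or if a joint passes its speed limit or range.

## Robot

A 6-joint arm with a two-finger parallel gripper is mounted at the origin on the work surface. World frame = base frame: x ahead of the robot, y to its left, z up, the work surface at z = 0. Lengths are in m, angles in rad, forces in N, time in s.
With the tool pointing down it reaches from about 0.375 to 0.925 m from the base axis. Payload 5.7 kg.
Tool frame: the origin (TCP) lies on the centre line of the jaws, within the pads' length; the fingertips stand 19 mm ahead of it and the grasp point (between the pads) is the TCP (manip.tip_reach is the z of the fingertips in the tool frame, in m); z points along the fingers, y is the line along which they close (so a half turn about z gives the same grasp; the last joint's range is limited). The gripper opens to 85 mm and grips with 20 to 120 N. Pads are 22 mm wide; open, the fingers measure 114 mm over their backs; the gripper's body (76 mm by 85 mm) begins 54 mm behind the grasp point. The pads swing forward as they close: fully open they stand 13 mm farther back than shut.
Start: joints at [-1.399, 0.359, 1.51, -0, 1.272, -0.115], TCP at [0.17, -0.575, 0.25] pointing down, gripper open.
Joint ranges: [-2.97, 2.97], [-1.01, 2.36], [0.21, 2.38], [-0.96, 4.11], [0.2, 2.71], [-2.98, 2.98]. Speed limits (rad/s): [2.39, 2.39, 3.14, 3.14, 3.14, 3.14].

## Interface

Orientations are given as a unit quaternion [x, y, z, w].
In Python, from plant import manip gives the robot as it stands. Calls block until the motion is done:
- manip.movep(position, orientation): joint-space move of the TCP to a pose.
- manip.movel(position, v=0.15, ori=None, contact_N=None): straight line of the TCP; ori=None keeps the orientation; v is the mean speed in m/s. With contact_N (N) it stops when the force on the tool has changed by that much, and returns True; else False.
- manip.movej(angles): joint-space move.
- manip.ungrasp() and manip.close(squeeze=None): open the fingers fully, or close them until they stop; squeeze is the grip in N (None keeps the last).
- manip.wait(seconds).
- manip.solve_ik(position, orientation): joint angles nearest the present ones, or None.
- manip.state(): the state.
- manip.read_camera(name): name is "side" or "top" or "wrist"; returns the picture (420x560x3 uint8, red, green, blue); there is no depth.
- manip.camera_info(name): a dict with "fov_y" (degrees; the focal length in pixels is half the picture's height over the tangent of half this angle, whatever the lens; pixels are square), "cx", "cy" (the principal point, pixels), "k1" (the pictures are not rectified: a ray, as slopes to the right and down, at radius r is drawn at 1 + k1 r^2 times it, then the intrinsics apply), "extrinsics" (4x4, takes a point from camera to world coordinates); the wrist camera has in their place "T_tool_cam" (4x4, takes a point from camera to tool coordinates, whose origin is the TCP and whose axes are the flange's). Camera axes: x right, y up, looking along -z (the intrinsics and any distortion apply to the point x, -y, -z); pixel columns grow to the right and rows downward; lengths in m; the calibration is good to about 2 mm. A picture is of the moment at which its call begins: read the wrist's pose just before it. camera_info takes no time and is no camera call.
A pose or a line that the arm cannot do raises manip.IKError and nothing moves.
- manip.hand_in(): hands the job in; it is judged then, once.
The state is a dict: "t": time; "q": joint angles; "qd": joint speeds; "joint_efforts": joint torques, N m; "tool_pos": TCP position; "orientation": TCP orientation; "force": force on the tool from outside, world axes, zero at the start; "torque": the same for the moment, N m; "opening": finger opening in m; "grip_force": force on a finger pad.
Only numpy, scipy, OpenCV 4.12 (cv2) and the standard library are available. Lean on these libraries where they do the work, as an engineer would, in place of code of your own. Each camera call takes 0.05 s, during which the arm holds its last target. There are 200 camera calls.

## Working session

There is one attempt and no reset: what is moved stays moved. The work goes in short steps, each a Python script; the robot and the scene stay as the last script left them, time stands still between calls to the robot, and variables do not carry over. Pictures are saved under pics/ and viewed, at most 10 in all, crops included, and the job is handed in when it is done.

```bash
mkdir -p pics; ls
python3 - <<'E'
from plant import manip
import cv2
for n in ("side","top"):
    im=manip.read_camera(n); cv2.imwrite(f"pics/{n}0.png",im[:,:,::-1])
    print(n,manip.camera_info(n))
print(manip.camera_info("wrist")); print(manip.state()); print(manip.tip_reach)
E
```

```text
pics
side {'fov_y': 57.5163542054187, 'cx': 280.6028365097209, 'cy': 212.99780178009166, 'k1': -0.05178062395964645, 'extrinsics': array([[-0.9384567 ,  0.2076599 , -0.27600072,  0.30508833],
       [-0.34496178, -0.60360726,  0.7187904 ,  0.77643206],
       [-0.0173321 ,  0.76976337,  0.63809401,  0.74500768],
       [ 0.        ,  0.        ,  0.        ,  1.        ]])}
top {'fov_y': 51.76247154303764, 'cx': 278.4573273891484, 'cy': 202.09654214406868, 'k1': -0.05960191305022916, 'extrinsics': array([[ 0.00438202,  0.98916239, -0.14676021,  0.43476278],
       [-0.99994238,  0.00289606, -0.01033721,  0.02806146],
       [-0.00980015,  0.14679705,  0.98911808,  1.08987403],
       [ 0.        ,  0.        ,  0.        ,  1.        ]])}
{'fov_y': 58.73960293321215, 'cx': 286.0167866795953, 'cy': 203.80029595456648, 'k1': -0.10192270938074802, 'T_tool_cam': array([[ 4.68711716e-04,  9.45826625e-01,  3.24671796e-01,
         8.35957200e-02],
       [ 9.99999764e-01, -6.06163549e-04,  3.22214679e-04,
         2.34695237e-04],
       [ 5.01563430e-04,  3.24671568e-01, -9.45826687e-01,
        -1.22049358e-01],
       [ 0.00000000e+00,  0.00000000e+00,  0.00000000e+00,
         1.00000000e+00]])}
{'t': 0.1, 'q': array([-1.39909770e+00,  3.59449627e-01,  1.51133200e+00,  8.74368804e-06,
        1.27254151e+00, -1.15121113e-01]), 'qd': array([-0.00036547, -0.0009537 , -0.00179634, -0.00247703, -0.00273016,
       -0.00078801]), 'joint_efforts': array([ 8.20539099e-04, -5.28654993e+01, -2.79350013e+01, -1.69640361e-04,
        5.07550081e-03, -4.06394491e-06]), 'tool_pos': array([ 0.16962238, -0.57490021,  0.24952476]), 'orientation': array([ 9.89734230e-01,  1.42917476e-01, -2.02973119e-05, -8.65014049e-04]), 'force': array([-0.63718204,  0.65062379,  0.00247434]), 'torque': array([-0.02310034, -0.0161939 ,  0.04124094]), 'grip_force': 0.0, 'opening': 0.08512273446957482}
0.019
```

View pics/top0.png

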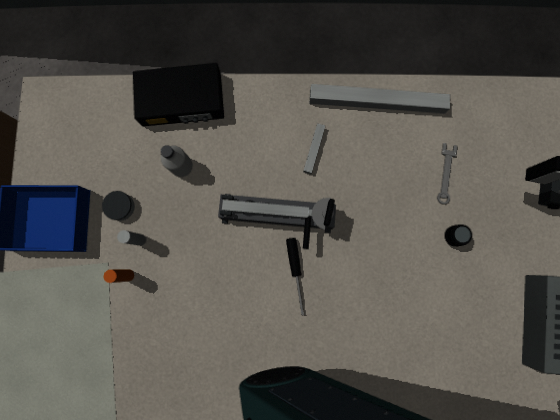

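View pics/side0.png

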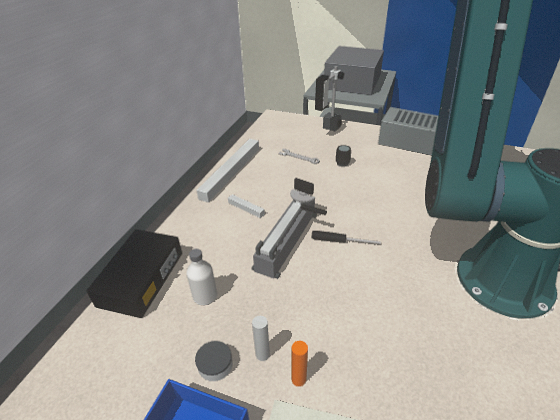

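The top view shows the rack from (222,208) to (335,213), with the keeper at the right end, the peg running to (306,247) and the screwdriver just below it. The grey post's top is at (125,238), next to the orange look-alike at (110,276). The side view agrees: grey post at (261,322), keeper bar at (303,186). I'll localise roughly, then take wrist views from two places.

```bash
cat > h.py <<'E'
from plant import manip
import numpy as np, cv2
from scipy.spatial.transform import Rotation as R
def K(i): 
    f=210/np.tan(np.radians(i["fov_y"])/2); return np.array([[f,0,i["cx"]],[0,f,i["cy"]],[0,0,1.]])
def pose(s):
    T=np.eye(4); T[:3,:3]=R.from_quat(s["orientation"]).as_matrix(); T[:3,3]=s["tool_pos"]; return T
def cam(name):
    """K, k1, cam->world"""
    i=manip.camera_info(name)
    T=i["extrinsics"] if name!="wrist" else pose(manip.state())@i["T_tool_cam"]
    return K(i),i["k1"],T
def ray(c,uv):
    k,k1,T=c
    d=np.array([k1,0,0,0.])
    # drawn = s*(1+k1 r^2), iterative inverse
    p=(np.array(uv,float)-k[:2,2])/k[0,0]; s=p.copy()
    for _ in range(20): s=p/(1+k1*(s@s))
    v=T[:3,:3]@np.array([s[0],-s[1],-1]); return T[:3,3],v/np.linalg.norm(v)
def onz(c,uv,z):
    o,v=ray(c,uv); return o+v*(z-o[2])/v[2]
def tri(*cu):
    A=0;b=0;rs=[ray(c,u) for c,u in cu]
    for o,v in rs:
        P=np.eye(3)-np.outer(v,v); A=A+P; b=b+P@o
    x=np.linalg.solve(A,b); return x,max(np.linalg.norm((np.eye(3)-np.outer(v,v))@(x-o)) for o,v in rs)
def proj(c,X):
    k,k1,T=c; x=T[:3,:3].T@(np.asarray(X)-T[:3,3]); s=np.array([x[0],-x[1]])/-x[2]
    return k[:2,2]+k[0,0]*s*(1+k1*(s@s))
def snap(name,fn):
    c=cam(name); im=manip.read_camera(name)[:,:,::-1].copy(); cv2.imwrite("pics/"+fn,im); return c,im
def down(yaw):
    """tool down; tool x at world angle yaw"""
    return (R.from_euler('z',yaw)*R.from_quat([1,0,0,0])).as_quat()
E
python3 - <<'E'
from h import *
t=cam("top"); s=cam("side")
np.set_printoptions(precision=4,suppress=True)
for n,a,b in (("peg end",(306,246),(326,212)),("keeper",(330,212),(304,186)),("posttop",(124,237),(261,321))): print(n,tri((t,a),(s,b)))
print("rack ends",onz(t,(222,208),.06),onz(t,(330,218),.06))
for n,u in (("driver",(293,240)),("driver tip",(303,315)),("bar",(316,150)),("tin",(118,203)),("orange",(130,278)),("bottle",(180,165))): print(n,onz(t,u,.01))
E
```

```text
peg end (array([ 0.4807, -0.0265,  0.0718]), np.float64(0.0013760347437143836))
keeper (array([ 0.5592, -0.0797,  0.1053]), np.float64(0.000996760689191794))
posttop (array([0.4986, 0.3883, 0.1188]), np.float64(0.0008035680802394377))
rack ends [0.5728 0.1746 0.06  ] [ 0.5495 -0.0846  0.06  ]
driver [0.4997 0.0027 0.01  ]
driver tip [ 0.317  -0.0217  0.01  ]
bar [ 0.7306 -0.0565  0.01  ]
tin [0.5915 0.4489 0.01  ]
orange [0.403 0.408 0.01 ]
bottle [0.6906 0.2928 0.01  ]
```

Run:
```python
from h import *
import pickle
L=[]
for i,y in enumerate((-0.02,0.10)):
    manip.movep([0.585,y,0.30],down(0)); manip.wait(.3)
    L.append(snap("wrist",f"w{i}.png"))
pickle.dump([l[0] for l in L],open("w.pkl","wb"))
print(manip.state()["t"],manip.state()["tool_pos"])
```

```text
3.8167 [0.58514619 0.09908229 0.30004132]
```

View pics/w0.png

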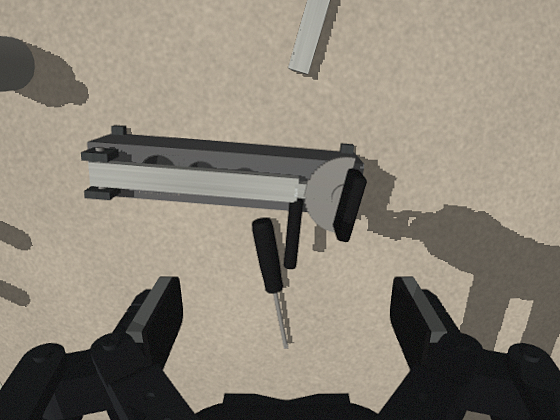

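View pics/w1.png

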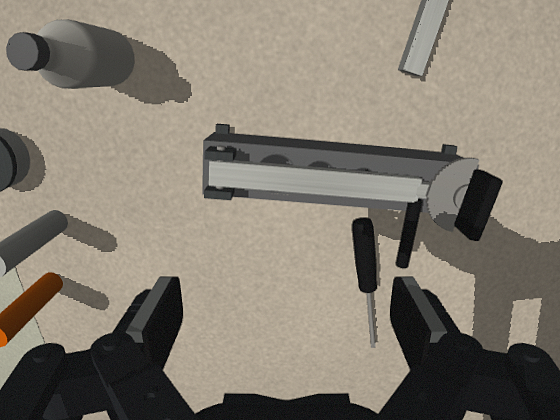

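The wrist views show the arm lying over the holes. The peg runs (296,204)→(290,267) in w0 and (412,206)→(403,266) in w1. The keeper bar runs about (357,172)→(343,241) in w0, with its half-plate on the left, and the screwdriver handle lies just left of the peg. Next I'll take sub-pixel contours.

```bash
cat > meas.py <<'E'
from h import *
import pickle
np.set_printoptions(precision=4,suppress=True)
cs=pickle.load(open("w.pkl","rb")); out=[]
for i in (0,1):
    im=cv2.imread(f"pics/w{i}.png"); g=im.max(2)
    r={}
    m=((g<42)*255).astype(np.uint8); m[275:]=0
    n,lab,st,cen=cv2.connectedComponentsWithStats(m)
    for k in range(1,n):
        if st[k,4]>300:
            c=max(cv2.findContours((lab==k).astype(np.uint8),0,1)[0],key=cv2.contourArea)
            print(i,"dark",st[k],np.round(cv2.minAreaRect(c)[0],1),cv2.approxPolyDP(c,3,True)[:,0].tolist())
    m=((im.min(2)>125)*(np.ptp(im.astype(int),axis=2)<22)*255).astype(np.uint8); m[:140]=0;m[215:]=0
    n,lab,st,cen=cv2.connectedComponentsWithStats(m)
    for k in range(1,n):
        if st[k,4]>800:
            c=max(cv2.findContours((lab==k).astype(np.uint8),0,1)[0],key=cv2.contourArea)
            print(i,"bright",st[k],cv2.approxPolyDP(c,3,True)[:,0].tolist())
E
python3 meas.py
```

```text
0 dark [ 333  168   34   74 1361] [348.5 204.5] [[353, 168], [348, 171], [333, 224], [338, 239], [344, 241], [349, 238], [366, 182]]
0 dark [284 199  20  70 854] [293.3 233.4] [[302, 199], [289, 203], [284, 258], [287, 268], [295, 266]]
0 dark [ 252  218   29   57 1127] [266.  246.9] [[257, 219], [252, 225], [262, 274], [280, 274], [268, 218]]
0 bright [  88  158  267   57 6763] [[354, 159], [340, 158], [321, 166], [308, 181], [304, 197], [305, 184], [299, 184], [295, 178], [91, 162], [88, 167], [90, 185], [99, 188], [281, 201], [306, 195], [311, 214], [334, 214], [341, 187], [332, 200], [330, 193], [343, 182]]
1 dark [ 26  33  24  37 379] [38.  50.7] [[26, 33], [34, 38], [39, 50], [38, 60], [28, 69], [43, 67], [48, 60], [48, 47], [41, 37]]
1 dark [ 454  170   48   71 1936] [476.7 205. ] [[474, 170], [454, 225], [470, 239], [478, 240], [501, 181]]
1 dark [396 199  27  69 863] [407.9 232.5] [[420, 199], [407, 206], [396, 262], [400, 267], [407, 266]]
1 dark [ 353  218   23   57 1127] [364.2 246.3] [[356, 219], [353, 236], [357, 274], [375, 274], [371, 221]]
1 bright [428 159  52  56 947] [[479, 160], [461, 160], [440, 172], [428, 196], [435, 192], [448, 196], [453, 203], [444, 207], [444, 201], [440, 207], [446, 209], [435, 214], [443, 210], [456, 214], [452, 194], [458, 185], [468, 182]]
1 bright [ 209  161  220   41 5209] [[209, 161], [209, 185], [413, 201], [425, 198], [428, 186], [413, 178]]
```

Run:
```python
from h import *
import pickle
np.set_printoptions(precision=4,suppress=True)
a,b=pickle.load(open("w.pkl","rb"))
P={}
for n,u,v in (("bar ff",(366,181),(501,181)),("bar nf",(348,240),(477,240)),("pegroot",(295.7,202),(413,202)),("pegtip",(291,267),(403.7,267)),
 ("armfrontR",(281,201),(398,199.8)),("armfrontL",(90,187),(209,185)),("nose",(305,184),(428,186)),("drv",(260,219),(364,219)),("drvtop",(266,246),(364,246))):
    P[n]=tri((a,u),(b,v)); print(n,*P[n])
w=np.array([onz(b,(209,161),.08),onz(b,(413,178),.08),onz(a,(91,162),.08),onz(a,(295,178),.08),onz(b,(209,185),.08),onz(b,(398,199.8),.08)])
print(w)
print("bar tops",[onz(c,u,.126) for c,u in ((a,(366,181)),(a,(348,240)),(b,(501,181)),(b,(477,240)))])
print("peg",[onz(c,u,.073) for c,u in ((a,(293.3,233.4)),(b,(407.9,232.5)),(a,(291,267)),(b,(403.7,267)))])
t=cam("top")
```

```text
bar ff [ 0.5858 -0.0877  0.1207] 0.00031586309900825303
bar nf [ 0.5302 -0.0757  0.1193] 0.00041803274875151217
pegroot [ 0.5487 -0.0302  0.0669] 4.110762675246636e-05
pegtip [ 0.479  -0.0257  0.0748] 0.0003164488638124122
armfrontR [ 0.5494 -0.0154  0.0641] 0.0006626879572797588
armfrontL [0.5692 0.1729 0.0788] 0.0008685934889791292
nose [ 0.5703 -0.0386  0.0799] 0.000797981300579756
drv [0.5136 0.0093 0.024 ] 1.5821043721493355e-05
drvtop [0.4731 0.0039 0.0107] 5.9362766384816765e-05
[[ 0.5939  0.1711  0.08  ]
 [ 0.5774 -0.0228  0.08  ]
 [ 0.5937  0.1671  0.08  ]
 [ 0.577  -0.029   0.08  ]
 [ 0.5705  0.1726  0.08  ]
 [ 0.5554 -0.0103  0.08  ]]
bar tops [array([ 0.5869, -0.0866,  0.126 ]), array([ 0.5337, -0.0745,  0.126 ]), array([ 0.5875, -0.0844,  0.126 ]), array([ 0.5328, -0.072 ,  0.126 ])]
peg [array([ 0.5169, -0.0279,  0.073 ]), array([ 0.5176, -0.0264,  0.073 ]), array([ 0.4784, -0.0257,  0.073 ]), array([ 0.4777, -0.0264,  0.073 ])]
```

```bash
cat >> h.py <<'E'
np.set_printoptions(precision=4,suppress=True)
YAW=-0.0835; RX=np.array([np.cos(YAW),np.sin(YAW),0]); RY=np.array([-RX[1],RX[0],0]); Z=np.array([0,0,1.])
GRIP=np.array([.498,-.0277,.073]); HINGE=GRIP+.066*RX+.195*RY
KEEP=np.array([.5607,-.0765,.116]); HOLE=HINGE-.098*RY
def st(*k):
    s=manip.state(); print("t %.1f"%s["t"],"p",s["tool_pos"],"F",s["force"],"T",s["torque"],"op %.4f g %.0f"%(s["opening"],s["grip_force"])); return s
E
python3 - <<'E'
from h import *
print("hinge",HINGE,"hole",HOLE,"keeper from hinge",HINGE-.24*RY)
for y in (-.22,-.22+np.pi): print(y,manip.solve_ik(KEEP,down(y)))
for y in (-.22-2.56,-.22+np.pi-2.56): print(y,manip.solve_ik(KEEP,down(y)))
print("gate:")
# candidate: tool level-ish not needed: tool down at peg, closing across the arm direction
for y in (YAW,YAW+np.pi): print(y,manip.solve_ik(GRIP,down(y)))
st()
E
```

```text
hinge [0.58   0.1611 0.073 ] hole [0.5719 0.0635 0.073 ] keeper from hinge [ 0.56  -0.078  0.073]
-0.22 [-0.2577  0.4646  1.7257 -0.      0.9513  1.5331]
2.921592653589793 [-0.2577  0.4646  1.7257 -0.      0.9513 -1.6085]
-2.7800000000000002 [-0.2577  0.4646  1.7257 -0.      0.9513 -2.19  ]
0.36159265358979287 [-0.2577  0.4646  1.7257 -0.      0.9513  0.9515]
gate:
-0.0835 [-0.1941  0.4579  1.9071 -0.      0.7765  1.4601]
3.058092653589793 [-0.1941  0.4579  1.9071 -0.      0.7765 -1.6814]
t 3.8 p [0.5851 0.0991 0.3   ] F [-0.6493 -0.6419  0.6571] T [-0.0538  0.0312  0.0271] op 0.0854 g 0
```

Run:
```python
from h import *
o=down(-.22+np.pi)
manip.movep(KEEP+[0,0,.08],o); print(manip.movel(KEEP,v=.12,contact_N=8)); st()
manip.close(25); s=st()
# the bar centres the grip: relieve side force
for _ in range(2):
    f=s["force"][:2]; 
    if np.hypot(*f)<6: break
```

```text
False
t 7.4 p [ 0.5612 -0.0766  0.1165] F [-0.6544  0.0959  0.3946] T [0.0302 0.0074 0.0066] op 0.0854 g 0
t 8.0 p [ 0.5608 -0.0763  0.1162] F [-0.3258  2.2697  3.0998] T [0.3072 0.0662 0.0927] op 0.0118 g 30
```

Well centred. Turn it with the last joint.

Run:
```python
from h import *
manip.close(45)
q=manip.state()["q"].copy(); q0=q[5]
for d in (.6,1.2,1.8,2.3,2.45,2.55):
    q[5]=q0+d; manip.movej(q); st()
```

```text
t 8.9 p [ 0.5606 -0.0766  0.1163] F [-2.5019 -0.5061  4.0037] T [-0.1434  0.3533 -0.0872] op 0.0113 g 48
t 9.5 p [ 0.5603 -0.0767  0.1163] F [-3.8553 -1.2397  5.3643] T [-0.4362  0.5497 -0.153 ] op 0.0110 g 48
t 10.1 p [ 0.5599 -0.0767  0.1163] F [-3.9747 -2.1018  6.4509] T [-0.3707  0.7062 -0.0628] op 0.0110 g 48
t 10.7 p [ 0.5596 -0.0764  0.1163] F [-4.37   -1.6283  6.2944] T [-0.1365  0.8008 -0.0959] op 0.0112 g 48
t 10.9 p [ 0.5597 -0.0764  0.1164] F [-4.5006 -1.3872  7.6466] T [-0.0401  0.7323  1.726 ] op 0.0112 g 76
t 11.2 p [ 0.5605 -0.0759  0.1165] F [-2.6447  1.5576  6.6219] T [0.4149 0.2693 2.298 ] op 0.0116 g 134
```

Run:
```python
from h import *
q=manip.state()["q"].copy(); q[5]-=.1; manip.movej(q); st()
manip.ungrasp(); p=manip.state()["tool_pos"]; manip.movel(p+[0,0,.07],v=.15)
c,im=snap("wrist","k1.png")
o=down(YAW+np.pi)
print(manip.solve_ik(HINGE-.066*RX+.195*(.17*RY+.98*Z),o))
manip.movep(GRIP+[0,0,.10],o); print(manip.movel(GRIP,v=.12,contact_N=8)); st()
manip.close(25); st()
```

```text
t 11.4 p [ 0.5597 -0.0763  0.1164] F [-3.9768 -3.1094  4.9902] T [-0.4874  0.7049  1.5896] op 0.0115 g 75
[ 0.2439  0.2806  1.5917 -0.      1.2693 -1.2434]
False
t 15.9 p [ 0.4985 -0.0278  0.0735] F [ 0.6931 -0.3814 -0.7859] T [0.0037 0.0091 0.0567] op 0.0853 g 0
t 16.6 p [ 0.4983 -0.0257  0.0733] F [ 1.1925 11.841   3.5051] T [ 1.7002 -0.1921  0.0205] op 0.0127 g 27
```

View pics/k1.png

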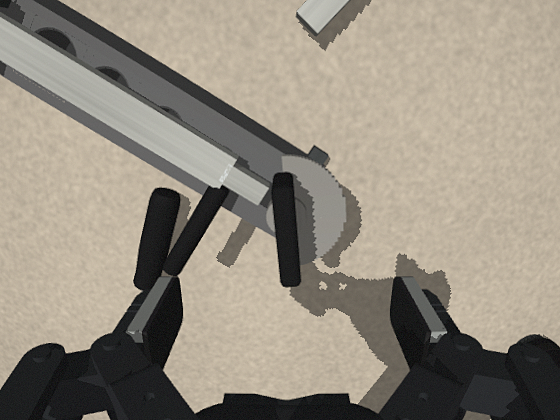

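The keeper plate now lies on the far side and the arm's nose at (265,190) is free. The peg is held. I'll swing the arm, giving way to the radial force.

```bash
cat > swing.py <<'E'
from h import *
import sys
o=down(YAW+np.pi)
H=HINGE-.066*RX; H=H+.003*RY; c=np.zeros(3)   # c: compliance offset in swing plane
rmove=lambda p,v: manip.movel(p,v=v)
rr=.195; b=np.array([.69,-.38,-.79])
for th in np.r_[0,np.arange(.1,1.75,.1),1.74]:
    er=-np.cos(th)*RY+np.sin(th)*Z
    rmove(H+rr*er,.07)
    s=manip.state(); F=s["force"]-b; fr=F@er; et=np.sin(th)*RY+np.cos(th)*Z
    rr+=np.clip(fr*.00025,-.004,.004)
    d=s["tool_pos"]-H; print("th %.2f meas %.2f fr %.1f ft %.1f fx %.1f r %.4f op %.4f"%(th,np.arctan2(d[2],-(d@RY)),fr,F@et,F@RX,rr,s["opening"]))
    if abs(fr)>35 or abs(F@et)>25 or s["opening"]<.009: print("stop"); break
st()
E
python3 swing.py
```

```text
th 0.00 meas 0.00 fr 3.8 ft 3.3 fx -1.5 r 0.1960 op 0.0135
th 0.10 meas 0.10 fr 0.3 ft 0.6 fx -0.2 r 0.1960 op 0.0132
th 0.20 meas 0.20 fr 1.8 ft 0.1 fx -0.7 r 0.1965 op 0.0129
th 0.30 meas 0.30 fr 0.7 ft 1.6 fx -0.0 r 0.1967 op 0.0126
th 0.40 meas 0.40 fr 4.2 ft 1.3 fx -1.7 r 0.1977 op 0.0130
th 0.50 meas 0.50 fr 1.3 ft 1.7 fx 0.2 r 0.1980 op 0.0127
th 0.60 meas 0.60 fr 2.2 ft 1.1 fx -0.3 r 0.1986 op 0.0131
th 0.70 meas 0.70 fr 3.7 ft 1.1 fx -0.8 r 0.1995 op 0.0129
th 0.80 meas 0.80 fr 2.0 ft 1.0 fx 0.1 r 0.2000 op 0.0128
th 0.90 meas 0.90 fr 6.0 ft -0.2 fx -0.1 r 0.2015 op 0.0130
th 1.00 meas 1.00 fr 1.5 ft 0.5 fx 1.4 r 0.2019 op 0.0126
th 1.10 meas 1.10 fr 4.8 ft 1.2 fx 1.8 r 0.2031 op 0.0126
th 1.20 meas 1.20 fr 2.2 ft 1.6 fx 2.9 r 0.2036 op 0.0129
th 1.30 meas 1.30 fr 5.3 ft 1.2 fx 2.5 r 0.2049 op 0.0126
th 1.40 meas 1.40 fr 1.3 ft 1.6 fx 4.4 r 0.2053 op 0.0127
th 1.50 meas 1.50 fr 4.0 ft 1.0 fx 4.1 r 0.2063 op 0.0130
th 1.60 meas 1.60 fr 0.2 ft 1.7 fx 4.7 r 0.2063 op 0.0128
th 1.70 meas 1.70 fr 1.7 ft 1.0 fx 4.0 r 0.2068 op 0.0130
th 1.74 meas 1.74 fr -0.4 ft 1.5 fx 5.2 r 0.2067 op 0.0127
t 24.5 p [0.5174 0.204  0.2761] F [ 5.9846  0.5656 -1.4823] T [-0.0929 -0.9696  0.0151] op 0.0127 g 25
```

Run:
```python
from h import *
import pickle
o=down(YAW+np.pi)
p=manip.state()["tool_pos"]; et=np.sin(1.74)*RY+np.cos(1.74)*Z
print(manip.movel(p+.02*et,v=.04,contact_N=10)); s=st()
manip.movel(s["tool_pos"]-.001*et,v=.05)
manip.ungrasp(); manip.movel(s["tool_pos"]+[0,0,.06],v=.15)
L=[]
for i,y in enumerate((-.02,.06)):
    manip.movep([.53,y,.30+.03*i],o); manip.wait(.2); L.append(snap("wrist",f"h{i}.png"))
pickle.dump([l[0] for l in L],open("hw.pkl","wb")); 
for i,(c,im) in enumerate(L):
    u=proj(c,np.array([*HOLE[:2],.06])); print(u)
cv2.imwrite("pics/hh.png",np.hstack([cv2.resize(l[1],(400,300)) for l in L])); st()
```

```text
True
t 24.9 p [0.5182 0.213  0.2743] F [-0.1311 -2.9729  5.9147] T [-0.6921  0.1058 -0.0058] op 0.0126 g 25
[368.9612 198.3184]
[293.084  196.3372]
t 28.3 p [0.5297 0.0593 0.3294] F [-0.4114 -0.2685 -0.082 ] T [ 0.0361 -0.0294  0.001 ] op 0.0854 g 0
```

View pics/hh.png

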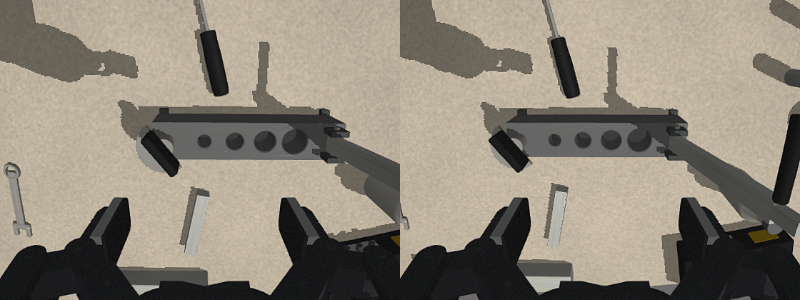

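The arm stands up past vertical, and all four holes are visible. The third hole from the keeper is at about (371,197) in h0, against a prediction of (369,198). I'll refine all four rims.

Run:
```python
from h import *
import pickle
cs=pickle.load(open("hw.pkl","rb")); U=[]
for i in (0,1):
    im=cv2.imread(f"pics/h{i}.png"); g=cv2.cvtColor(im,6); row=[]
    for k in (-.066,-.022,.022,.066):
        X=np.array([*(HINGE+(k-.12)*RY)[:2],.06]); u=proj(cs[i],X); x,y=np.round(u).astype(int)
        r=26; w=g[y-r:y+r,x-r:x+r]
        t,_=cv2.threshold(w,0,255,cv2.THRESH_BINARY_INV+cv2.THRESH_OTSU)
        top=np.median(g[y-4:y+5,x-34:x-30]) ; 
        # edges: rays from the centre, strongest gradient outward
        gs=cv2.GaussianBlur(g,(3,3),0).astype(np.float32); pts=[]
        R0=(.0098,.0128,.0173,.0188)[(-.066,-.022,.022,.066).index(k)]
        for a in np.linspace(0,2*np.pi,72,endpoint=False):
            e=proj(cs[i],X+R0*np.array([np.cos(a),np.sin(a),0])); d=e-u; n=np.linalg.norm(d); d/=n
            rr=np.arange(n-5,n+5.01,.5); pr=cv2.remap(gs,*(np.float32([u+d*q for q in rr]).T[:,:,None]),1).ravel()
            gr=np.gradient(pr)
            if abs(gr).max()>4: pts.append(u+d*rr[np.argmax(gr)])
        el=cv2.fitEllipseAMS(np.float32(pts)); P=onz(cs[i],el[0],.06); row.append(el[0])
        print(i,k,len(pts),u,el,"xy",P[:2],"pred",X[:2])
    U.append(row)
for k in range(4): print(tri((cs[0],U[0][k]),(cs[1],U[1][k])))
```

```text
0 -0.066 72 [283.2565 198.1148] ((285.7813415527344, 197.24441528320312), (18.54308319091797, 19.66420555114746), 103.49720764160156) xy [ 0.5638 -0.0216] pred [ 0.5645 -0.0242]
0 -0.022 72 [326.281  198.2092] ((328.45562744140625, 197.48593139648438), (24.1142520904541, 25.33850860595703), 265.2628173828125) xy [0.5676 0.0219] pred [0.5682 0.0196]
0 0.022 72 [368.9612 198.3184] ((370.8227233886719, 197.53558349609375), (29.388957977294922, 31.407541275024414), 256.3101806640625) xy [0.5712 0.0654] pred [0.5719 0.0635]
0 0.066 56 [410.9469 198.4416] ((412.311279296875, 198.145263671875), (34.13444900512695, 36.57542419433594), 242.0597381591797) xy [0.5753 0.1087] pred [0.5755 0.1073]
1 -0.066 72 [213.4912 196.3929] ((216.18040466308594, 195.6140594482422), (16.454208374023438, 18.336763381958008), 116.74754333496094) xy [ 0.5639 -0.0211] pred [ 0.5645 -0.0242]
1 -0.022 72 [253.1727 196.3563] ((255.68211364746094, 195.53504943847656), (22.209888458251953, 23.502029418945312), 107.218505859375) xy [0.5675 0.0225] pred [0.5682 0.0196]
1 0.022 72 [293.084  196.3372] ((295.32891845703125, 195.56874084472656), (27.647079467773438, 29.0562744140625), 100.0298080444336) xy [0.5712 0.066 ] pred [0.5719 0.0635]
1 0.066 57 [332.9452 196.3355] ((334.8314514160156, 195.78775024414062), (32.54446792602539, 34.31032180786133), 264.8816833496094) xy [0.5751 0.1094] pred [0.5755 0.1073]
(array([ 0.5646, -0.0217,  0.0576]), np.float64(1.1418851566696408e-05))
(array([0.5685, 0.0221, 0.0571]), np.float64(8.824227888747519e-05))
(array([0.5721, 0.066 , 0.0572]), np.float64(2.6666071680097525e-05))
(array([0.5762, 0.1097, 0.057 ]), np.float64(0.0001574728510514817))
```

Run:
```python
from h import *
import pickle
o=down(np.pi)
manip.movep([.40,.08,.36],o); manip.movep([.38,.25,.36],o)
L=[]
for i,y in enumerate((.35,.42)):
    manip.movep([.45,y,.34],o); manip.wait(.2); L.append(snap("wrist",f"p{i}.png"))
pickle.dump([l[0] for l in L],open("pw.pkl","wb"))
for c,im in L: print(proj(c,[.4986,.3883,.12]))
cv2.imwrite("pics/pp.png",np.hstack([l[1][60:360,100:460] for l in L])); s=st(); print(s["q"])
```

```text
[326.226  217.8496]
[254.9385 218.1039]
t 31.0 p [0.45   0.419  0.3403] F [ 0.2791  0.7247 -0.0963] T [ 0.0367  0.0145 -0.0102] op 0.0852 g 0
[ 0.6376  0.3165  1.3504 -0.0002  1.4747 -0.9322]
```

View pics/pp.png

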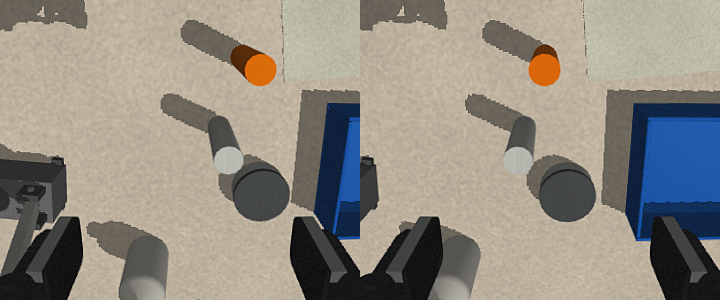

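The post's top disc is bright, at (328,220) in p0 and (258,219) in p1. The tin sits next to it but is low. I'll measure the disc and grasp the post.

Run:
```python
from h import *
import pickle
cs=pickle.load(open("pw.pkl","rb")); U=[]
for i,(x,y) in enumerate(((328,220),(258,219))):
    g=cv2.cvtColor(cv2.imread(f"pics/p{i}.png"),6)[y-22:y+22,x-22:x+22]
    t,m=cv2.threshold(g,135,255,0)
    _,m,_,_=cv2.floodFill(cv2.GaussianBlur(g,(3,3),0),None,(22,22),1,40,40,cv2.FLOODFILL_FIXED_RANGE)
    m=((m==1)*255).astype(np.uint8)
    c=max(cv2.findContours(m,0,1)[0],key=cv2.contourArea); e=cv2.fitEllipse(cv2.convexHull(c)); U.append(np.array(e[0])+[x-22,y-22]); print(e,U[-1],onz(cs[i],U[-1],.12))
X,err=tri((cs[0],U[0]),(cs[1],U[1])); print(X,err)
P=np.mean([onz(cs[i],U[i],.12) for i in (0,1)],0); print(P)
if abs(X[2]-.12)<.008 and np.linalg.norm(P[:2]-[.4986,.3883])<.015:
    o=down(np.pi); P[2]=.09
    manip.movep(P+[0,0,.09],o); print(manip.movel(P,v=.12,contact_N=8)); st()
    manip.close(40); s=st()
```

```text
((15.189451217651367, 16.58207130432129), (44.9188117980957, 65.44815063476562), 51.29649353027344) [321.1895 214.5821] [0.4952 0.3832 0.12  ]
((18.984106063842773, 16.643600463867188), (48.58879852294922, 67.67744445800781), 18.23253631591797) [254.9841 213.6436] [0.4939 0.3885 0.12  ]
[0.5049 0.386  0.0924] 0.0006225020007110689
[0.4945 0.3859 0.12  ]
```

Run:
```python
from h import *
import pickle
cs=pickle.load(open("pw.pkl","rb")); U=[]
for i,(x,y) in enumerate(((328,220),(258,219))):
    im=cv2.imread(f"pics/p{i}.png").astype(int)
    m=(((im[...,2]-im[...,0])<12)&(im.min(2)>140)).astype(np.uint8)   # neutral and bright; the bench is warm
    m=cv2.medianBlur(m,3)
    n,lab=cv2.connectedComponents(m); m=(lab==lab[y,x]).astype(np.uint8)
    c=max(cv2.findContours(m,0,1)[0],key=cv2.contourArea); e=cv2.fitEllipse(cv2.convexHull(c)); U.append(e[0]); print(im[y,x],e,onz(cs[i],U[-1],.12))
X,err=tri((cs[0],U[0]),(cs[1],U[1])); print(X,err)
P=np.mean([onz(cs[i],U[i],.12) for i in (0,1)],0); print(P)
if abs(X[2]-.12)<.008 and np.linalg.norm(P[:2]-[.4986,.3883])<.015 and 20<e[1][1]<36:
    o=down(np.pi); P[2]=.09
    manip.movep(P+[0,0,.09],o); print(manip.movel(P,v=.12,contact_N=8)); st()
    manip.close(40); s=st()
```

```text
[174 182 182] ((328.28704833984375, 219.83059692382812), (27.298891067504883, 29.124454498291016), 76.00935363769531) [0.5007 0.3904 0.12  ]
[173 182 181] ((257.57781982421875, 220.1031494140625), (26.99949836730957, 29.233903884887695), 99.4397964477539) [0.5007 0.3908 0.12  ]
[0.5015 0.3907 0.1179] 5.640457324699817e-06
[0.5007 0.3906 0.12  ]
False
t 32.6 p [0.5013 0.3911 0.0909] F [-0.0154  0.2627  0.7178] T [-0.039  -0.0284 -0.0399] op 0.0855 g 0
t 33.2 p [0.501  0.3907 0.0905] F [-0.4398 -0.7063  4.7774] T [-0.148   0.1128 -0.0021] op 0.0292 g 40
```

Run:
```python
from h import *
p=manip.state()["tool_pos"]
manip.close(60)
manip.movel(p+[0,0,.15],v=.2); o=down(YAW+np.pi)
for w in ([.40,.30,.25],[.36,.2,.25],[.42,.07,.25],[.5712,.0657,.19]): manip.movep(w,o)
manip.movel([.5712,.0657,.165],v=.1); manip.wait(.3); s=st()
hit=manip.movel([.5712,.0657,.103],v=.03,contact_N=8); print(hit); st()
c,im=snap("wrist","i0.png")
```

```text
t 37.4 p [0.5716 0.0657 0.1657] F [-0.798   0.2433 -3.4824] T [ 0.0206 -0.0543 -0.0351] op 0.0286 g 60
False
t 39.7 p [0.5713 0.0657 0.1031] F [-0.1016  0.8129 -3.3124] T [ 0.0147 -0.0325 -0.0267] op 0.0288 g 60
```

View pics/i0.png

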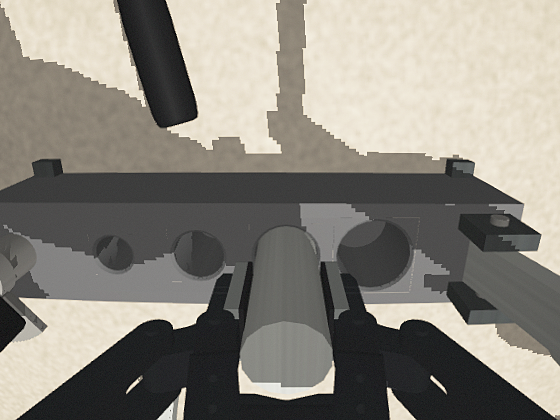

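The post went into the third hole without contact (post entering at about (287,232), the 36 mm hole to its right). I'll lower it to the bottom, release, retreat and hand in.

Run:
```python
from h import *
print(manip.movel([.5712,.0657,.092],v=.03,contact_N=8)); s=st()
if s["tool_pos"][2]<.104:
    manip.movel(s["tool_pos"]+[0,0,.0003],v=.02)
    manip.ungrasp(); manip.movel(s["tool_pos"]+[0,0,.12],v=.12); manip.movep([.50,.0,.33],down(YAW+np.pi)); manip.wait(.5); st()
    c,im=snap("wrist","e0.png"); c2,t=snap("top","e1.png")
    print(proj(c,[.5712,.0657,.13]))
    cv2.imwrite("pics/ee.png",np.hstack([im[60:360,150:550],t[100:400,90:490]]))
```

```text
True
t 40.0 p [0.5717 0.0657 0.1005] F [0.0139 0.0151 3.9908] T [-0.0611  0.0457 -0.0601] op 0.0289 g 60
t 43.1 p [0.5001 0.0002 0.3296] F [ 0.0802  0.0609 -0.4607] T [ 0.0562  0.0002 -0.0309] op 0.0858 g 0
[360.9643 242.5648]
```

View pics/ee.png

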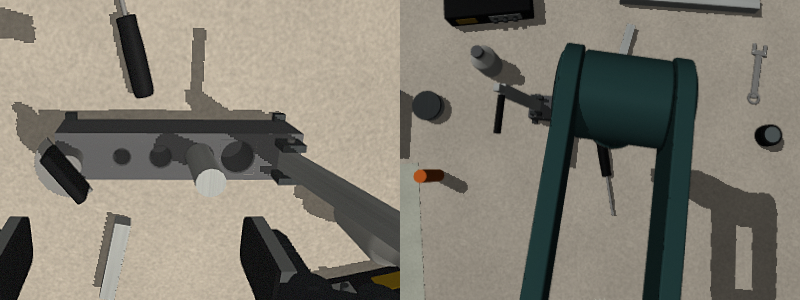

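The post stands in the third hole, its top at about (361,242) in the full picture, exactly where a post on the bottom should appear. The keeper and arm are open and the bystanders have not moved.

```bash
python3 -c "
from plant import manip
print(manip.hand_in())"
```

```text
the job is handed in; nothing more can be done
None
```

The job is handed in at about 43 s: keeper turned to its stop, arm swung up past upright to its stop, post upright at the bottom of the 30 mm hole, and no bystander touched; the interface did not report a verdict.

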